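# Flip open the charging case and start it

### The arm

A 7-joint arm with a two-finger parallel gripper is mounted at the origin on the work surface. World frame = base frame: x ahead of the robot, y to its left, z up, the work surface at z = 0. Lengths are in mm, angles in degrees, forces in N, time in s.
With the tool pointing down it reaches from about 400 to 900 mm from the base axis. Payload 5.6 kg.
Tool frame: the origin (TCP) lies at the very end of the fingers, on their centre line; the grasp point (between the pads) lies 19 mm behind it; z points along the fingers, y is the line along which they close (so a half turn about z gives the same grasp; the last joint's range is limited). The gripper opens to 92 mm and grips with 3 to 60 N. Pads are 20 mm wide; open, the fingers measure 128 mm over their backs; the gripper's body (75 mm by 189 mm) begins 69 mm behind the grasp point.
Start: joints at [69.099, 26.786, -0.665, 91.828, 0.344, 61.387, -3.226], TCP at [205.536, -616.656, 186.192] pointing down, gripper open.
Joint ranges: [-144.91, 144.91], [-17.63, 115.5], [-89.93, 88.59], [15.96, 139.68], [-74.01, 254.01], [8.47, 105.57], [-167.45, 167.45]. Speed limits (degrees/s): [147.25, 147.25, 180, 180, 180, 180, 180].

### API

Orientations are given as [roll, pitch, yaw] about the fixed x, y, z axes, in that order (R = Rz(yaw) Ry(pitch) Rx(roll)).
In Python, from plant import manip gives the robot as it stands.
- The arm moves only by the tool jog_arm, never from a script. Its argument "plan" is a list of rows, each an object of numbers: "dx", "dy", "dz": the shift along the tool's x, y, z in m; "spin": the turn about the tool's z in degrees. In form: [{"dx": .., "dy": .., "dz": .., "spin": ..}, ...]. A call has 1 to 12 rows; each row shifts and turns the commanded pose from where the row before left it, along the tool's axes as they then stand; what a row does not reach is not made up. A row lasts 1/8 s, in which the tool goes at most 62.5 mm and 10.7 degrees, less where a joint would pass 70% of its speed; a pose out of reach is approached as far as the arm can. A call with a gripper value outside its range is refused whole. "fingers" is the opening in per cent of the stroke, from 0 (shut) to 100 (fully open), set as the call begins (left out, the last holds). The fingers move at their own pace and stop on an object; "force" is the grip in N (left out, the last holds). Time passes only in rows, so rows that do not move let the fingers close. It gives the time, the measured TCP pose, the force, the opening and the grip force at its end, in the units of the state.
- manip.get_state(): the state, without advancing time (a new reading comes with each control period).
- manip.camera(name): name is "side" or "top"; returns the picture (480x640x3 uint8, red, green, blue); there is no depth.
- manip.camera_params(name): a dict with "fx", "fy", "cx", "cy" (pixels), "D" ([k1, k2, p1, p2, k3] as OpenCV has them; the pictures are not rectified), "camera_from_world" (4x4, takes a point from world to camera coordinates). Camera axes: x right, y down, z forward; pixel columns grow to the right and rows downward; lengths in mm; the calibration is good to about 2 mm. A picture is of the moment at which its call begins. camera_params takes no time and is no camera call.
- manip.close_job(): hands the job in; it is judged then, once.
Trained networks look in the newest picture that a camera, given by its name, has taken for a name from the list of things; names that differ only in an ending like _2 or _b are one class to them, and where a whole thing is asked for, a point or a joint stands for the part that bears it (a point fixed in the world has none). Each returns a list of dicts, best first, with "p" (0 to 1); they miss things now and then, are a little off and sometimes report something else, mostly with a low value. They report only what shows in the picture. A call takes as long as a camera call.
- manip.find_in(camera, target): "bbox" ([centre column, centre row, width, height] in pixels, round what is visible of it).
- manip.pinpoint(camera, target): "position" ([row, column] in pixels: a listed point, or the origin of a listed thing).
The state is a dict: "clock": time; "joint_positions": joint angles; "joint_velocities": joint speeds; "effort": joint torques, N m; "eef_pos": TCP position; "orientation": TCP orientation; "force": force on the tool from outside, world axes, zero at the start; "ft_torque": the same for the moment, N m; "opening": finger opening in mm; "finger_force": force on a finger pad.
Only numpy, scipy, OpenCV 4.12 (cv2) and the standard library are available. Lean on these libraries where they do the work, as an engineer would, in place of code of your own. Each camera call takes 0.05 s, during which the arm holds its last target. There are 200 camera calls.

### The job

Open the charging case with the blue lid: put a fingertip under the lip at its front and push the lid up and over until it lies back by its own weight, swinging it rather than flinging it and without gripping it. Then, with the lid left lying open, press the red button inside all the way down and let it come back up. Do not shift, tip or lift the case, and leave the black-lidded case shut and the bottle, jar and cup where they stand.

Things in the scene. Friction and masses are not known exactly. Their poses are not given: they have to be found in the camera images.
- case: Target: grey charging case, 120 (x, depth) x 130 (y, width) x 70 mm high, 1.6 kg, loose on rubber feet. Origin: centre of its underside; front faces its -x, z up. Walls 6 mm thick; inside, a flat dark deck 20 mm below the rim, with a white probe bedded at the rear (looks only).
- plain_case: Bystander: grey charging case, 120 (x, depth) x 130 (y, width) x 70 mm high, 1.6 kg, loose on rubber feet. Origin: centre of its underside; front faces its -x, z up. Same shape as the target, but its lid is black. It stays shut and in place. It and the target can stand on either side.
- lid (a joint): Blue lid of the target, hinged on the case's upper rear (+x) edge, about 0.2 kg. 0 = shut, grows as it opens up and back, 1.57 = upright, 1.95 = end stop, leaning back. Damped hinge (0.03 N m s/rad), no spring or catch: let go below about 1.4 it falls shut, beyond about 1.5 it falls open and its weight holds it at the stop. Lifting it at the lip takes about 1 N.
- lid_hinge (a point): Point on the target lid's hinge line, middle of its width: case frame x +60, y 0, z 70.5 mm. Its z axis is square to the lid, x runs from lip to hinge.
- lid_lip (a point): Middle of the lower front edge of the lip of the blue lid, 148 mm from the hinge line. The lip is a level ledge 10 mm thick (13 with its cover) and 120 mm wide that overhangs the front wall of the case by 28 mm; with the lid shut its underside is 70.5 mm above the table, with nothing below it.
- lid_under: Grey lower half of the blue lid with the lip: 120 x 130 x 10 mm panel plus the lip. Its underside is what the fingertip pushes. Origin on the hinge line.
- lid_top: Blue upper half of the lid: 114 x 124 mm, 10 mm thick, on top of the grey half (lid 20 mm thick in all), with a 3 mm blue cover on the lip. Origin on the hinge line. Touched together with the grey half it counts as gripping.
- button (a joint): Red push button inside the target case: 0 = up, 0.006 m = fully down; spring, about 1.5 N at first and 4.5 N at the bottom. Reachable only with the lid open.
- button_top (a point): Centre of the top of the red button, 30 mm across, in the front half of the case: case frame x -18, y 0, z 66.5 mm when up. It stands 8.5 mm above its black 40 x 40 mm housing.
- plain_lid (a joint): Black lid of the other case: 0 = shut; must stay shut.
- drops: Bystander: white dropper bottle with red cap, 30 mm across, 72 mm high, standing loose. Origin: centre of its underside.
- jar: Bystander: amber glass jar with white cap, 46 mm across, 48 mm high, standing loose. Origin: centre of its underside.
- cup: Bystander: steel cup, 56 mm across, 58 mm high, standing loose. Origin: centre of its underside.

How it is judged:
By the outcome, as a careful person would: the job done as asked, in the order asked, and still so for the second after the job is handed in, with the robot touching nothing.
It also fails if it takes over 50 s, if anything falls off the work surface, if the arm or the gripper's body presses on something with over 40 N, if the wrist force passes 120 N, or if a joint passes its speed limit or range.

## Working session

There is one attempt and no reset: what is moved stays moved. The work goes in short steps, Python scripts to look and compute and a tool call to move; the robot and the scene stay as the last step left them, time stands still between calls to the robot, and variables do not carry over. Pictures are saved under pics/ and viewed, at most 10 in all, crops included, and the job is handed in when it is done.

Besides the shell and the picture viewer there is one more tool, called after "Call:" by a JSON object that holds its "fn" and its "kwargs", one argument or row to a line. jog_arm: Moves the arm, as the interface text tells. Its arguments: {"type":"object","properties":{"plan":{"type":"array"},"fingers":{"type":"number"},"force":{"type":"number"}},"required":["plan"]}

```bash
mkdir -p pics; cat > h.py <<'E'
import numpy as np, cv2
from plant import manip
def P(n):
    c=manip.camera_params(n); K=np.array([[c['fx'],0,c['cx']],[0,c['fy'],c['cy']],[0,0,1.]])
    return K,np.array(c['D'],float),np.array(c['camera_from_world'],float)
def ray(n,uv):
    K,D,T=P(n); q=cv2.undistortPoints(np.array([[uv]],float),K,D)[0,0]
    R=T[:3,:3]; o=-R.T@T[:3,3]; d=R.T@np.array([q[0],q[1],1]); return o,d/np.linalg.norm(d)
def atz(n,uv,z):
    o,d=ray(n,uv); return o+d*(z-o[2])/d[2]
def tri(a,b):
    (o1,d1),(o2,d2)=ray('top',a),ray('side',b)
    s=np.linalg.lstsq(np.c_[d1,-d2],o2-o1,rcond=None)[0]
    p,q=o1+s[0]*d1,o2+s[1]*d2; return (p+q)/2,np.linalg.norm(p-q)
def proj(n,X):
    K,D,T=P(n); return cv2.projectPoints(np.array(X,float).reshape(-1,3),cv2.Rodrigues(T[:3,:3])[0],T[:3,3],K,D)[0][:,0]
E
python3 - <<'E'
from h import *
np.set_printoptions(precision=1,suppress=True)
for n in('top','side'):
    cv2.imwrite(f'pics/{n}0.png',manip.camera(n)[...,::-1])
    T=P(n)[2]; print(n,-T[:3,:3].T@T[:3,3],T[:3,:3])
r={}
for t in('lid_lip','lid_hinge','case','plain_case','drops','jar','cup'):
    for n in('top','side'):
        r[t,n]=[(round(d['p'],2),np.round(d['position'][::-1],1)) for d in manip.pinpoint(n,t)][:2]
    print(t,r[t,'top'],r[t,'side'])
    if r[t,'top'] and r[t,'side']: print('   ',*tri(r[t,'top'][0][1],r[t,'side'][0][1]))
s=manip.get_state();print(s['clock'],s['eef_pos'],s['orientation'],s['opening'])
E
```

```text
top [ 357.     1.6 1327.6] [[-0.  -1.   0. ]
 [-1.   0.  -0.2]
 [ 0.2 -0.  -1. ]]
side [ 311.3  757.7 1077.3] [[-0.9 -0.3  0. ]
 [-0.3  0.7 -0.6]
 [ 0.2 -0.6 -0.8]]
lid_lip [(0.75, array([390.8, 270.4]))] [(0.61, array([380.1, 186.3])), (0.28, array([330.6, 158.6]))]
    [ 501.7 -183.    56.4] 2.3789176486409467
lid_hinge [(0.88, array([403.6, 214.1]))] [(0.69, array([328.9, 159.1]))]
    [ 641.3 -218.5   61.6] 2.9123827214797933
case [(0.71, array([395.5, 240.9]))] [(0.68, array([348.3, 189.2]))]
    [ 585.3 -207.2   -9.4] 2.025494980202969
plain_case [(0.85, array([243.1, 245.5])), (0.62, array([404.2, 210.7]))] [(0.92, array([290.2, 326.8]))]
    [573.3 194.3  -7.6] 1.7054032982726228
drops [(0.65, array([314., 216.]))] [(0.62, array([290. , 243.2])), (0.52, array([327.4, 158.6]))]
    [648.7   8.    9. ] 1.5450642176190852
jar [(0.74, array([156.3, 266. ]))] [(0.71, array([267.1, 434.6])), (0.61, array([412.5, 141.2]))]
    [522.3 417.8   2.9] 6.983185321737212
cup [(0.94, array([475.2, 278.7]))] [(0.68, array([411.6, 145.5])), (0.41, array([287. , 247.3]))]
    [ 484.3 -416.8  -16.7] 3.8288973576430205
0.8 [ 205.6 -616.6  186.2] [180.   -0.   18.4] 92.21307442679968
```

View pics/top0.png

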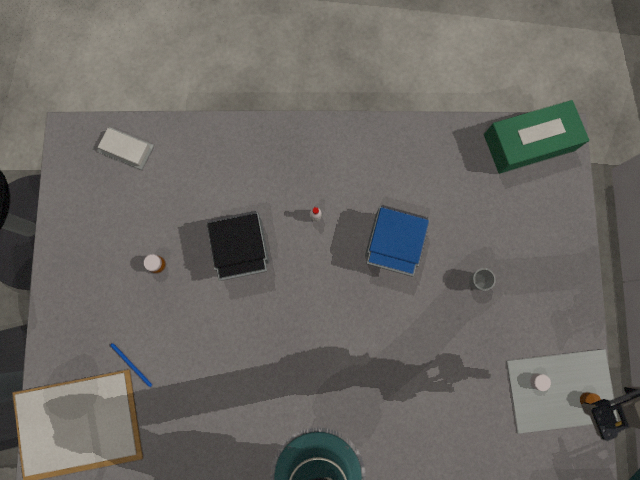

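View pics/side0.png

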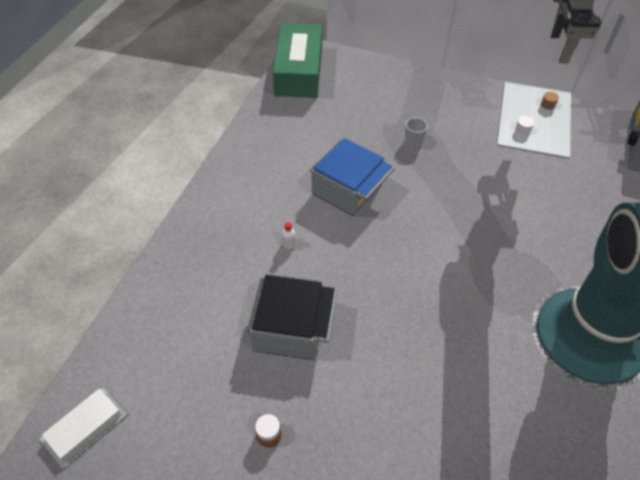

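The blue-lidded target is near top (398,240), with its lip at (390,270). The black case is at (240,245), the bottle at (316,213), the cup at (484,279) and the jar at (154,263). Next I fit the lid pose from the blue masks. I also raise the arm, to see how its orientation behaves near the limits, because jogging gives no direct tilt.

```bash
cat > fit.py <<'E'
from h import *
from scipy.optimize import minimize
from scipy.spatial import ConvexHull
M={}
for n in('top','side'):
    im=cv2.imread(f'pics/{n}0.png'); hsv=cv2.cvtColor(im,cv2.COLOR_BGR2HSV)
    m=cv2.inRange(hsv,(100,120,40),(125,255,255)); k,l,st,_=cv2.connectedComponentsWithStats(m)
    # blue component near the detection
    c=(398,235) if n=='top' else (350,165); M[n]=(l==l[c[1],c[0]]).astype(np.uint8)*255; print(n,M[n].sum()//255)
def box(x0,x1,y,z0,z1): return np.array([[x,s*y,z] for x in(x0,x1) for s in(-1,1) for z in(z0,z1)],float)
B=[box(-57,57,62,80.5,90.5),box(-88,-57,60,80.5,83.5)]
def cost(v,n=None):
    x,y,a,z=v; c,s=np.cos(a),np.sin(a); R=np.array([[c,-s,0],[s,c,0],[0,0,1]]); t=0
    for n in([n] if n else('top','side')):
        r=np.zeros((480*2,640*2),np.uint8)
        for b in B:
            p=proj(n,b@R.T+[x,y,z]); h=p[ConvexHull(p).vertices]
            cv2.fillPoly(r,[np.round((h*2+.5)*16).astype(np.int32)],255,shift=4)
        m=cv2.resize(M[n],(1280,960),interpolation=cv2.INTER_LINEAR)
        t+=np.abs(r.astype(float)-m).sum()/m.sum()
    return t
for z in (None,):
    r=minimize(cost,[575,-203,-.25,0],method='Nelder-Mead',options=dict(initial_simplex=np.array([575,-203,-.25,0])+np.vstack([np.zeros(4),np.diag([12,12,.1,8])])))
    print(r.x,np.degrees(r.x[2]),r.fun,cost(r.x,'top'),cost(r.x,'side'))
E
python3 fit.py
```

```text
top 2750
side 2312
[ 5.90679659e+02 -2.01702066e+02 -2.65815894e-01 -5.89603013e+00] -15.230128828293035 0.2634313771749656 0.0930445632798574 0.1703868138951082
```

Call:
{"fn": "jog_arm", "kwargs": {
  "plan": [
    {"dz": -0.06},
    {"dz": -0.06},
    {"dz": -0.06},
    {"dz": -0.06},
    {"dz": -0.06},
    {"dz": -0.06}
  ],
  "fingers": 0
}}

```text
invalid input at $.plan[0]: expected keys dx, dy, dz, spin
```

Call:
{"fn": "jog_arm", "kwargs": {
  "plan": [
    {"dx": 0,"dy": 0,"dz": -0.06,"spin": 0},
    {"dx": 0,"dy": 0,"dz": -0.06,"spin": 0},
    {"dx": 0,"dy": 0,"dz": -0.06,"spin": 0},
    {"dx": 0,"dy": 0,"dz": -0.06,"spin": 0},
    {"dx": 0,"dy": 0,"dz": -0.06,"spin": 0},
    {"dx": 0,"dy": 0,"dz": -0.06,"spin": 0}
  ],
  "fingers": 0
}}

```text
clock: 1.55
eef_pos: [205.3, -616.2, 548.5]
orientation: [180.0, 0.0, 18.4]
force: [0.6, -0.9, -0.3]
opening: 34.0
finger_force: 0.0
```

```bash
python3 - <<'E'
from h import *
s=manip.get_state();print(s)
cv2.imwrite('pics/s1.png',cv2.resize(manip.camera('side')[0:130,440:640,::-1],(800,520),interpolation=cv2.INTER_CUBIC))
E
```

```text
{'clock': 1.55, 'joint_positions': array([ 68.04017208,  21.41898567,   0.97915362,  54.35419277,
        -0.36537426, 104.18501944,  -2.70987523]), 'joint_velocities': array([ -2.29455308,  11.31869806,   4.17302459, -74.57588958,
        -1.66384913,  63.38319183,   0.99395643]), 'effort': array([ 1.16968530e-01, -5.20712149e+01, -7.91647285e-02, -2.31553262e+01,
       -4.83603054e-02, -9.15698390e-01, -1.38527810e-02]), 'eef_pos': array([ 205.28389473, -616.18248191,  548.52805294]), 'orientation': array([1.79955526e+02, 1.29195239e-03, 1.84282252e+01]), 'force': array([ 0.58483689, -0.8507534 , -0.30647335]), 'ft_torque': array([-0.08550034, -0.07806084,  0.0181647 ]), 'finger_force': 0.0, 'opening': 33.977565288562076}
```

Call:
{"fn": "jog_arm", "kwargs": {
  "plan": [
    {"dx": 0,"dy": 0,"dz": -0.05,"spin": 0},
    {"dx": 0,"dy": 0,"dz": -0.05,"spin": 0}
  ]
}}

```text
clock: 1.85
eef_pos: [200.5, -603.1, 600.6]
orientation: [176.1, 0.1, 18.3]
force: [0.1, 0.4, 0.3]
opening: 10.0
finger_force: 0.0
```

```bash
python3 - <<'E'
from h import *
s=manip.get_state();print(s['joint_positions'],s['eef_pos'],s['orientation'])
E
```

```text
[ 6.00067987e+01  1.82393918e+01  1.36923636e+01  5.27501750e+01
 -4.40684466e+00  1.05495635e+02 -9.77167347e-02] [ 200.45282592 -603.05410945  600.57342736] [1.76055384e+02 8.69162878e-02 1.83366855e+01]
```

View pics/s1.png

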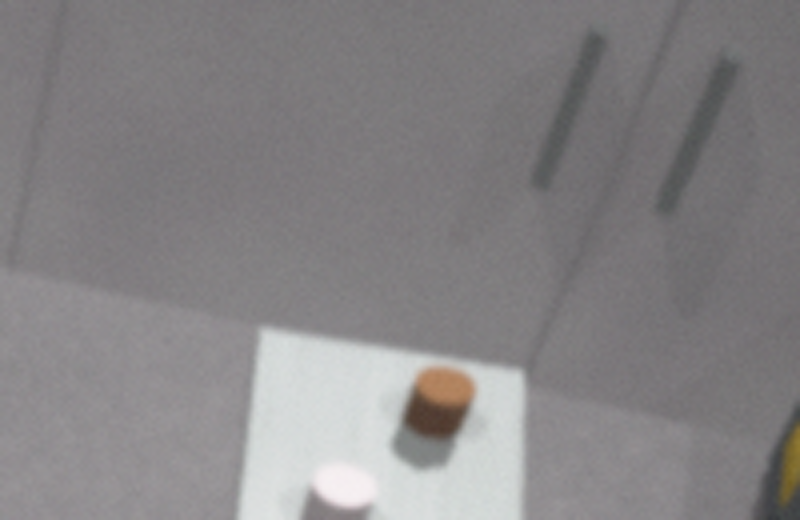

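Call:
{"fn": "jog_arm", "kwargs": {
  "plan": [
    {"dx": 0,"dy": 0.02,"dz": -0.05,"spin": 0},
    {"dx": 0,"dy": 0.02,"dz": -0.05,"spin": 0},
    {"dx": 0,"dy": 0.02,"dz": -0.05,"spin": 0}
  ]
}}

```text
clock: 2.22
eef_pos: [207.1, -619.8, 665.5]
orientation: [168.5, -0.0, 18.5]
force: [-1.4, -0.5, 0.1]
opening: 0.3
finger_force: 0.0
```

```bash
python3 - <<'E'
from h import *
s=manip.get_state();print(s['joint_positions'],s['eef_pos'],s['orientation'])
E
```

```text
[ 59.96150459  17.74548739  14.30315087  45.69286461  -4.84560045
 105.49857133  -0.12993827] [ 207.05989874 -619.82048583  665.51923207] [ 1.68503041e+02 -2.40705994e-02  1.84662075e+01]
```

Call:
{"fn": "jog_arm", "kwargs": {
  "plan": [
    {"dx": 0,"dy": 0,"dz": 0.05,"spin": 0},
    {"dx": 0,"dy": 0,"dz": 0.05,"spin": 0}
  ]
}}

```text
clock: 2.48
eef_pos: [213.4, -638.6, 566.6]
orientation: [168.4, -0.0, 18.5]
force: [0.2, -0.7, -0.2]
opening: 0.6
finger_force: 0.0
```

Call:
{"fn": "jog_arm", "kwargs": {
  "plan": [
    {"dx": 0.036,"dy": -0.038,"dz": -0.008,"spin": 0},
    {"dx": 0.036,"dy": -0.038,"dz": -0.008,"spin": 0},
    {"dx": 0.036,"dy": -0.038,"dz": -0.008,"spin": 0},
    {"dx": 0.036,"dy": -0.038,"dz": -0.008,"spin": 0},
    {"dx": 0.036,"dy": -0.038,"dz": -0.008,"spin": 0},
    {"dx": 0.036,"dy": -0.038,"dz": -0.008,"spin": 0},
    {"dx": 0.036,"dy": -0.038,"dz": -0.008,"spin": 0},
    {"dx": 0.036,"dy": -0.038,"dz": -0.008,"spin": 0},
    {"dx": 0.036,"dy": -0.038,"dz": -0.008,"spin": 0},
    {"dx": 0.036,"dy": -0.038,"dz": -0.008,"spin": 0}
  ]
}}

```text
clock: 3.72
eef_pos: [431.7, -154.4, 570.4]
orientation: [168.4, -0.0, 18.5]
force: [0.5, -0.5, 0.3]
opening: 0.5
finger_force: 0.0
```

```bash
cat > st.py <<'E'
from h import *
from scipy.spatial.transform import Rotation as Ro
np.set_printoptions(precision=3,suppress=True)
s=manip.get_state();p=s['eef_pos'];R=Ro.from_euler('xyz',s['orientation'],degrees=True).as_matrix()
print(s['clock'],'j',np.round(s['joint_positions'],1),'p',np.round(p,1),'F',np.round(s['force'],1))
print(R); z=R[:,2]; print('tilt',np.degrees(np.arccos(-z[2])),'az',np.degrees(np.arctan2(z[1],z[0])),'x az',np.degrees(np.arctan2(R[1,0],R[0,0])))
def world(d): return R.T@np.array(d,float)
E
python3 st.py
```

```text
3.725 j [ 27.2  -4.2 -17.8  82.3   9.   96.2 -60.7] p [ 431.7 -154.4  570.4] F [ 0.5 -0.5  0.3]
[[ 0.948  0.311  0.064]
 [ 0.317 -0.929 -0.19 ]
 [ 0.001  0.2   -0.98 ]]
tilt 11.558875556885832 az -71.35910935794266 x az 18.486140174203616
```

Call:
{"fn": "jog_arm", "kwargs": {
  "plan": [
    {"dx": 0.036,"dy": -0.038,"dz": -0.008,"spin": 0},
    {"dx": 0.036,"dy": -0.038,"dz": -0.008,"spin": 0},
    {"dx": 0.036,"dy": -0.038,"dz": -0.008,"spin": 0},
    {"dx": 0.036,"dy": -0.038,"dz": -0.008,"spin": 0},
    {"dx": 0.036,"dy": -0.038,"dz": -0.008,"spin": 0},
    {"dx": 0.036,"dy": -0.038,"dz": -0.008,"spin": 0},
    {"dx": 0.036,"dy": -0.038,"dz": -0.008,"spin": 0}
  ]
}}

```text
clock: 4.6
eef_pos: [574.8, 153.3, 566.4]
orientation: [169.0, 0.6, 18.5]
force: [1.0, -1.4, -0.7]
opening: 0.9
finger_force: 0.0
```

Call:
{"fn": "jog_arm", "kwargs": {
  "plan": [
    {"dx": 0,"dy": 0,"dz": -0.05,"spin": 0},
    {"dx": 0,"dy": 0,"dz": -0.05,"spin": 0},
    {"dx": 0,"dy": 0,"dz": -0.05,"spin": 0}
  ]
}}

```text
clock: 4.97
eef_pos: [578.6, 153.1, 571.8]
orientation: [168.6, 1.6, 18.3]
force: [1.6, 0.6, -1.3]
opening: 0.7
finger_force: 0.0
```

```bash
python3 st.py
```

```text
4.975 j [-50.8  18.   39.9  60.9   0.1 105.5 -83.8] p [578.6 153.1 571.8] F [ 1.6  0.6 -1.3]
[[ 0.949  0.314  0.037]
 [ 0.315 -0.929 -0.196]
 [-0.027  0.198 -0.98 ]]
tilt 11.53074497675758 az -79.388658049459 x az 18.34118597894106
```

Call:
{"fn": "jog_arm", "kwargs": {
  "plan": [
    {"dx": 0.03,"dy": 0.01,"dz": -0.045,"spin": 0},
    {"dx": 0.03,"dy": 0.01,"dz": -0.045,"spin": 0},
    {"dx": 0.03,"dy": 0.01,"dz": -0.045,"spin": 0}
  ]
}}

```text
clock: 5.35
eef_pos: [592.8, 185.3, 734.3]
orientation: [163.4, -16.2, 23.1]
force: [0.2, -0.0, 0.3]
opening: 0.4
finger_force: 0.0
```

```bash
python3 st.py
```

```text
5.35 j [-54.5  14.1  37.   46.    7.4 105.5 -85.7] p [592.8 185.3 734.3] F [ 0.2 -0.   0.3]
[[ 0.883  0.302  0.358]
 [ 0.376 -0.913 -0.157]
 [ 0.279  0.274 -0.92 ]]
tilt 23.03956244803519 az -23.72833906267322 x az 23.080181014291167
```

Call:
{"fn": "jog_arm", "kwargs": {
  "plan": [
    {"dx": -0.036,"dy": 0.014,"dz": 0.036,"spin": 0},
    {"dx": -0.036,"dy": 0.014,"dz": 0.036,"spin": 0},
    {"dx": -0.036,"dy": 0.014,"dz": 0.036,"spin": 0},
    {"dx": -0.036,"dy": 0.014,"dz": 0.036,"spin": 0},
    {"dx": -0.036,"dy": 0.014,"dz": 0.036,"spin": 0},
    {"dx": -0.036,"dy": 0.014,"dz": 0.036,"spin": 0},
    {"dx": -0.036,"dy": 0.014,"dz": 0.036,"spin": 0},
    {"dx": -0.036,"dy": 0.014,"dz": 0.036,"spin": 0},
    {"dx": -0.036,"dy": 0.014,"dz": 0.036,"spin": 0},
    {"dx": -0.036,"dy": 0.014,"dz": 0.036,"spin": 0},
    {"dx": -0.036,"dy": 0.014,"dz": 0.036,"spin": 0}
  ]
}}

```text
clock: 6.72
eef_pos: [429.0, -168.4, 300.1]
orientation: [163.3, -16.1, 23.0]
force: [0.6, -1.1, -0.2]
opening: 0.5
finger_force: 0.0
```

Call:
{"fn": "jog_arm", "kwargs": {
  "plan": [
    {"dx": 0,"dy": 0,"dz": 0,"spin": 10.5},
    {"dx": 0,"dy": 0,"dz": 0,"spin": 10.5},
    {"dx": 0,"dy": 0,"dz": 0,"spin": 10.5},
    {"dx": 0,"dy": 0,"dz": 0,"spin": 10.5}
  ]
}}

```text
clock: 7.22
eef_pos: [429.8, -166.7, 301.2]
orientation: [179.0, -23.0, -21.4]
force: [0.1, 0.6, -0.4]
opening: 0.4
finger_force: 0.0
```

```bash
python3 st.py
```

```text
7.225 j [  -7.1  -15.1   17.3  126.6   13.5   46.1 -108.6] p [ 429.8 -166.7  301.2] F [ 0.1  0.6 -0.4]
[[ 0.857 -0.371  0.357]
 [-0.336 -0.928 -0.16 ]
 [ 0.391  0.017 -0.92 ]]
tilt 23.016423147234725 az -24.077209521737593 x az -21.393826393675898
```

Call:
{"fn": "jog_arm", "kwargs": {
  "plan": [
    {"dx": -0.0123,"dy": -0.0023,"dz": 0.041,"spin": 0},
    {"dx": -0.0123,"dy": -0.0023,"dz": 0.041,"spin": 0},
    {"dx": -0.0123,"dy": -0.0023,"dz": 0.041,"spin": 0},
    {"dx": -0.0123,"dy": -0.0023,"dz": 0.041,"spin": 0},
    {"dx": 0,"dy": 0,"dz": 0,"spin": 0}
  ]
}}

```text
clock: 7.85
eef_pos: [447.1, -167.4, 127.8]
orientation: [178.7, -22.5, -21.0]
force: [0.1, -0.4, 0.8]
opening: 0.2
finger_force: 0.0
```

```bash
python3 st.py; python3 - <<'E'
from h import *
a=manip.camera('top')[180:330,300:500,::-1]; b=manip.camera('side')[100:250,270:470,::-1]
cv2.imwrite('pics/pre.png',np.vstack([cv2.resize(i,(400,300),interpolation=cv2.INTER_CUBIC) for i in(a,b)]))
E
```

```text
7.85 j [  -7.     3.7   21.3  137.5    8.9   17.  -105.2] p [ 447.1 -167.4  127.8] F [ 0.1 -0.4  0.8]
[[ 0.862 -0.366  0.35 ]
 [-0.331 -0.93  -0.158]
 [ 0.383  0.021 -0.923]]
tilt 22.558146547108407 az -24.341632073657543 x az -20.993608864531428
```

View pics/pre.png

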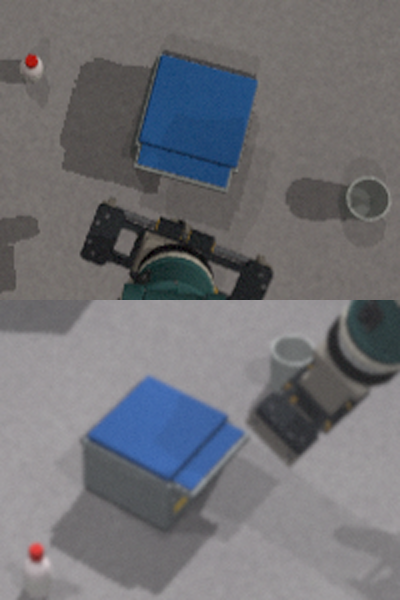

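Call:
{"fn": "jog_arm", "kwargs": {
  "plan": [
    {"dx": -0.0006,"dy": -0.0022,"dz": 0.025,"spin": 0},
    {"dx": -0.0006,"dy": -0.0022,"dz": 0.025,"spin": 0},
    {"dx": -0.0006,"dy": -0.0022,"dz": 0.025,"spin": 0},
    {"dx": 0,"dy": 0,"dz": 0,"spin": 0}
  ]
}}

```text
clock: 8.45
eef_pos: [468.5, -175.7, 74.9]
orientation: [178.1, -22.4, -20.9]
force: [-1.3, -0.3, 0.4]
opening: 0.4
finger_force: 0.0
```

```bash
python3 st.py; python3 - <<'E'
from h import *
a=manip.camera('top')[220:300,340:450,::-1]; b=manip.camera('side')[130:230,330:440,::-1]
cv2.imwrite('pics/pre2.png',np.hstack([cv2.resize(i,None,fx=3.6,fy=3.6,interpolation=cv2.INTER_CUBIC)[:288] for i in(a,b)]))
E
```

```text
8.45 j [   5.2   13.3    8.9  136.3   17.2    8.9 -114.2] p [ 468.5 -175.7   74.9] F [-1.3 -0.3  0.4]
[[ 0.864 -0.368  0.344]
 [-0.33  -0.929 -0.167]
 [ 0.381  0.03  -0.924]]
tilt 22.495506326854834 az -25.816448037027417 x az -20.898677497141456
```

View pics/pre2.png

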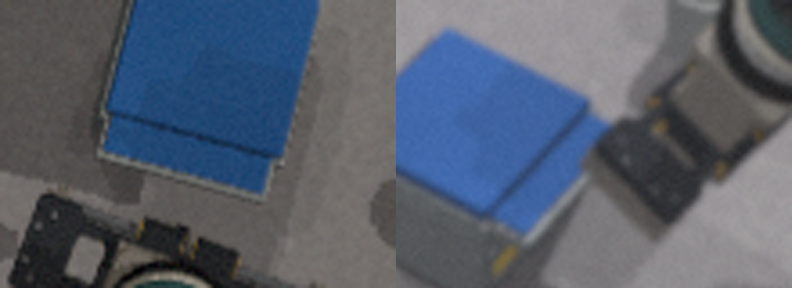

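Call:
{"fn": "jog_arm", "kwargs": {
  "plan": [
    {"dx": -0.003,"dy": 0,"dz": 0.008,"spin": 0},
    {"dx": -0.003,"dy": 0,"dz": 0.008,"spin": 0},
    {"dx": -0.003,"dy": 0,"dz": 0.008,"spin": 0},
    {"dx": 0,"dy": 0,"dz": 0,"spin": 0}
  ]
}}

```text
clock: 9.05
eef_pos: [467.8, -176.8, 48.5]
orientation: [178.0, -22.3, -20.9]
force: [-0.1, 0.0, -0.3]
opening: 0.7
finger_force: 0.0
```

```bash
python3 st.py
```

```text
9.05 j [  21.4   17.6   -8.9  136.1   58.6    8.8 -154.7] p [ 467.8 -176.8   48.5] F [-0.1  0.  -0.3]
[[ 0.864 -0.369  0.342]
 [-0.33  -0.929 -0.168]
 [ 0.379  0.032 -0.925]]
tilt 22.366726708752452 az -26.151897416765372 x az -20.891744103892194
```

Call:
{"fn": "jog_arm", "kwargs": {
  "plan": [
    {"dx": 0.0074,"dy": -0.0009,"dz": 0.003,"spin": 0},
    {"dx": 0.0074,"dy": -0.0009,"dz": 0.003,"spin": 0},
    {"dx": 0.0074,"dy": -0.0009,"dz": 0.003,"spin": 0},
    {"dx": 0.0028,"dy": -0.0003,"dz": 0.0011,"spin": 0},
    {"dx": 0,"dy": 0,"dz": 0,"spin": 0}
  ]
}}

```text
clock: 9.68
eef_pos: [493.8, -183.6, 47.6]
orientation: [178.1, -22.2, -20.9]
force: [-0.1, -0.5, 1.0]
opening: 0.5
finger_force: 0.0
```

```bash
python3 st.py; python3 - <<'E'
from h import *
a=manip.camera('top')[220:300,340:450,::-1]; b=manip.camera('side')[130:230,330:440,::-1]
cv2.imwrite('pics/pre3.png',np.hstack([cv2.resize(i,None,fx=3.6,fy=3.6,interpolation=cv2.INTER_CUBIC)[:288] for i in(a,b)]))
E
```

```text
9.675 j [  24.3   19.9  -12.1  132.5   55.6   10.6 -151.1] p [ 493.8 -183.6   47.6] F [-0.1 -0.5  1. ]
[[ 0.865 -0.369  0.341]
 [-0.331 -0.929 -0.166]
 [ 0.378  0.031 -0.925]]
tilt 22.286573972217745 az -26.041140654409464 x az -20.922469351858044
```

View pics/pre3.png

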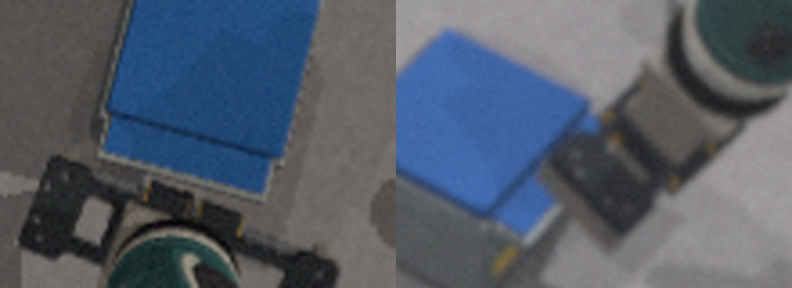

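Call:
{"fn": "jog_arm", "kwargs": {
  "plan": [
    {"dx": 0.0028,"dy": -0.0003,"dz": 0.0011,"spin": 0},
    {"dx": 0.0028,"dy": -0.0003,"dz": 0.0011,"spin": 0},
    {"dx": 0,"dy": 0,"dz": 0,"spin": 0}
  ]
}}

```text
clock: 10.15
eef_pos: [499.4, -185.2, 47.7]
orientation: [178.1, -22.2, -20.9]
force: [-0.9, 0.4, -0.1]
opening: 0.6
finger_force: 0.5
```

Call:
{"fn": "jog_arm", "kwargs": {
  "plan": [
    {"dx": 0.0028,"dy": 0.0001,"dz": -0.0053,"spin": 0},
    {"dx": 0.0028,"dy": 0.0001,"dz": -0.0053,"spin": 0},
    {"dx": 0.0028,"dy": 0.0001,"dz": -0.0053,"spin": 0},
    {"dx": 0.0028,"dy": 0.0001,"dz": -0.0053,"spin": 0},
    {"dx": 0.0028,"dy": 0.0001,"dz": -0.0053,"spin": 0},
    {"dx": 0,"dy": 0,"dz": 0,"spin": 0}
  ]
}}

```text
clock: 10.9
eef_pos: [502.9, -186.1, 78.3]
orientation: [178.1, -22.3, -20.9]
force: [0.3, 0.5, -0.1]
opening: 0.5
finger_force: 0.0
```

```bash
python3 st.py; python3 - <<'E'
from h import *
a=manip.camera('top')[210:290,340:450,::-1]; b=manip.camera('side')[130:230,330:440,::-1]
cv2.imwrite('pics/l1.png',np.hstack([cv2.resize(i,None,fx=3.6,fy=3.6,interpolation=cv2.INTER_CUBIC)[:288] for i in(a,b)]))
E
```

```text
10.9 j [  33.1   17.8  -21.9  130.    45.5   15.9 -140.1] p [ 502.9 -186.1   78.3] F [ 0.3  0.5 -0.1]
[[ 0.864 -0.369  0.342]
 [-0.331 -0.929 -0.167]
 [ 0.379  0.031 -0.925]]
tilt 22.366173114599842 az -26.012976207199745 x az -20.936456388389388
```

View pics/l1.png

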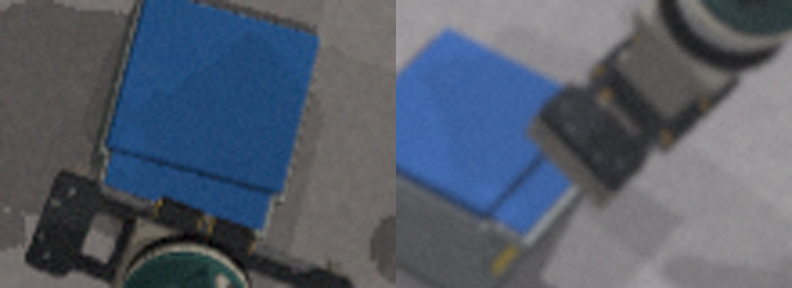

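```bash
python3 - <<'E'
from h import *
for z in(70.5,80.5):
    a,b=atz('top',(367.2,263.9),z),atz('top',(414.4,275),z); print(a,b,(a+b)/2,np.linalg.norm(a-b),np.degrees(np.arctan2(*(b-a)[:2])))
print(tri((367.2,263.9),(366.4,197.5)))
s=manip.get_state();print(proj('top',s['eef_pos']),proj('side',s['eef_pos']))
im=manip.camera('top');print(manip.pinpoint('top','lid_lip'),manip.pinpoint('top','lid_hinge'))
E
```

```text
[ 515.16786164 -123.16406942   70.5       ] [ 487.43461282 -239.04305299   70.5       ] [ 501.30123723 -181.10356121   70.5       ] 119.15146630952061 -166.54060162410764
[ 513.90968433 -122.17157115   80.5       ] [ 486.39704738 -237.12876301   80.5       ] [ 500.15336585 -179.65016708   80.5       ] 118.20364271831835 -166.5406016241077
(array([ 516.13292368, -122.52005774,   75.53674515]), np.float64(3.1892370450333263))
[[393.20047716 268.66163435]] [[381.55562172 178.99085686]]
[{'position': [268.4, 387.9], 'p': 0.87}, {'position': [214.4, 403.5], 'p': 0.57}] [{'position': [213.7, 403.3], 'p': 0.64}, {'position': [245.3, 242.8], 'p': 0.38}]
```

```bash
python3 - <<'E'
from h import *
out=[]
for n,bx in(('top',(195,275,355,440)),('side',(130,220,300,400))):
    o=cv2.imread(f'pics/{n}0.png'); im=manip.camera(n)[...,::-1]; cv2.imwrite(f'pics/{n}1.png',im)
    r0,r1,c0,c1=bx
    out+= [cv2.resize(x[r0:r1,c0:c1],(390,295),interpolation=cv2.INTER_CUBIC) for x in(o,im)]
cv2.imwrite('pics/cmp.png',np.vstack([np.hstack(out[:2]),np.hstack(out[2:])]))
E
```

```text
(no output)
```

View pics/cmp.png

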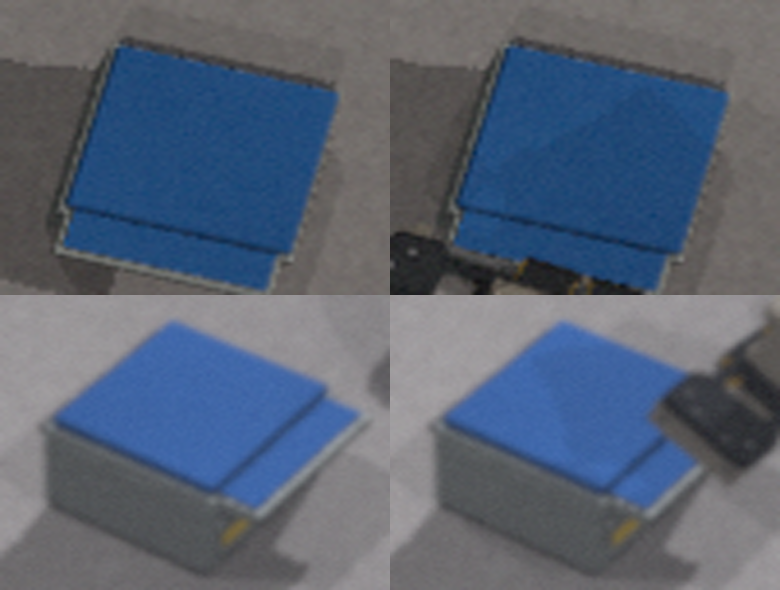

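Call:
{"fn": "jog_arm", "kwargs": {
  "plan": [
    {"dx": -0.006,"dy": 0,"dz": 0.0085,"spin": 0},
    {"dx": -0.006,"dy": 0,"dz": 0.0115,"spin": 0},
    {"dx": -0.002,"dy": 0,"dz": 0.008,"spin": 0},
    {"dx": 0,"dy": 0,"dz": 0,"spin": 0}
  ]
}}

```text
clock: 11.75
eef_pos: [499.3, -185.5, 45.7]
orientation: [178.0, -22.1, -20.9]
force: [0.1, -0.1, 0.1]
opening: 0.9
finger_force: 0.5
```

Call:
{"fn": "jog_arm", "kwargs": {
  "plan": [
    {"dx": 0.0028,"dy": -0.0003,"dz": 0.0011,"spin": 0},
    {"dx": 0.0018,"dy": -0.0002,"dz": 0.0007,"spin": 0},
    {"dx": 0.0018,"dy": -0.0002,"dz": 0.0007,"spin": 0},
    {"dx": 0,"dy": 0,"dz": 0,"spin": 0}
  ]
}}

```text
clock: 12.25
eef_pos: [502.5, -187.8, 45.2]
orientation: [177.9, -21.9, -20.9]
force: [-11.1, 3.7, 5.5]
opening: 0.6
finger_force: 6.0
```

```bash
python3 st.py
```

```text
12.25 j [  26.    21.1  -14.   131.    55.5   11.8 -150.6] p [ 502.5 -187.8   45.2] F [-11.1   3.7   5.5]
[[ 0.867 -0.37   0.335]
 [-0.332 -0.928 -0.168]
 [ 0.373  0.034 -0.927]]
tilt 21.99519185831363 az -26.611080105301415 x az -20.946555934918972
```

```bash
cat >> st.py <<'E'
F=s['force'];T=s['ft_torque']; print('T',T)
for nm,o in(('tcp',p),('grasp',p-19*z),('88',p-88*z),('flange200',p-200*z)):
    r=np.cross(F,T*1000)/(F@F); print(nm,'point on line',o+r, 'dir',F/np.linalg.norm(F))
E
python3 st.py
```

```text
12.25 j [  26.    21.1  -14.   131.    55.5   11.8 -150.6] p [ 502.5 -187.8   45.2] F [-11.1   3.7   5.5]
[[ 0.867 -0.37   0.335]
 [-0.332 -0.928 -0.168]
 [ 0.373  0.034 -0.927]]
tilt 21.99519185831363 az -26.611080105301415 x az -20.946555934918972
T [ 0.765  2.325 -0.15 ]
tcp point on line [ 422.722 -172.542 -125.742] dir [-0.859  0.282  0.426]
grasp point on line [ 416.36  -169.354 -108.125] dir [-0.859  0.282  0.426]
88 point on line [ 393.255 -157.779  -44.147] dir [-0.859  0.282  0.426]
flange200 point on line [ 355.751 -138.989   59.701] dir [-0.859  0.282  0.426]
```

```bash
python3 - <<'E'
from h import *
from scipy.spatial.transform import Rotation as Ro
s=manip.get_state();p=s['eef_pos'];R=Ro.from_euler('xyz',s['orientation'],degrees=True).as_matrix()
a=np.radians(-14.3);C=np.array([587,-202.5,0]);Rc=np.array([[np.cos(a),-np.sin(a),0],[np.sin(a),np.cos(a),0],[0,0,1]])
def bx(x0,x1,y0,y1,z0,z1): return np.array([[x,y,z] for x in(x0,x1) for y in(y0,y1) for z in(z0,z1)],float)
E_=[(0,1),(0,2),(0,4),(1,3),(1,5),(2,3),(2,6),(3,7),(4,5),(4,6),(5,7),(6,7)]
boxes=[(bx(-60,60,-65,65,0,70)@Rc.T+C,(0,255,255)),(bx(-88,-60,-60,60,70.5,83.5)@Rc.T+C,(0,255,0)),
 (bx(-10,10,-18,18,-40,0)@R.T+p,(0,0,255))]
o=[]
for n,(r0,r1,c0,c1) in(('top',(225,295,345,445)),('side',(140,240,310,420))):
    im=manip.camera(n)[...,::-1]; cv2.imwrite(f'pics/{n}2.png',im); f=400/(c1-c0)
    v=cv2.resize(im[r0:r1,c0:c1],(400,int((r1-r0)*f)),interpolation=cv2.INTER_CUBIC); w=v.copy()
    for X,col in boxes:
        q=((proj(n,X)-[c0,r0]+.5)*f-.5).round().astype(int)
        for i,j in E_: cv2.line(w,tuple(map(int,q[i])),tuple(map(int,q[j])),col,1)
    o.append((v,w))
h=[np.hstack(x) for x in o]; cv2.imwrite('pics/ov.png',np.vstack(h)[:600]); print([x.shape for x in h])
E
```

```text
[(280, 800, 3), (363, 800, 3)]
```

View pics/ov.png

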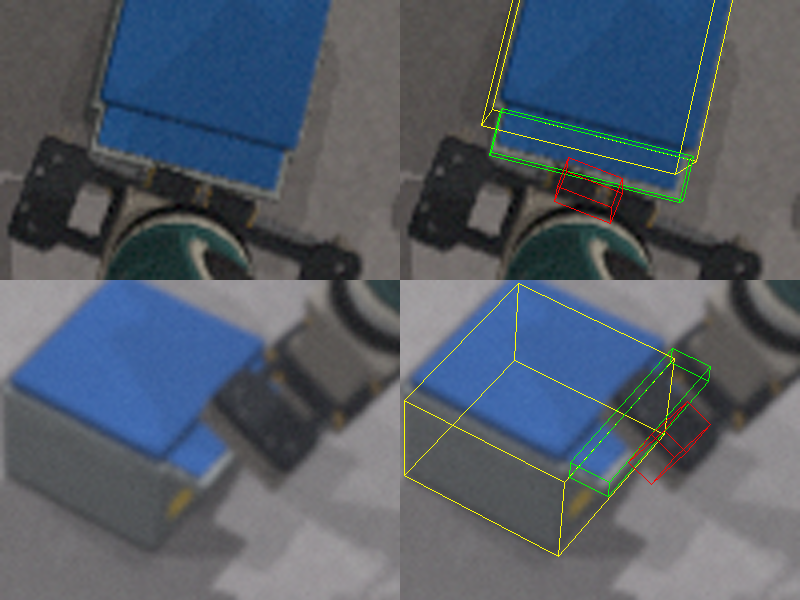

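The overlay shows the case has not moved. My pose model matches the top view but is about 5 mm off along the case axis. The contact probably came from a finger shoulder, because the force points up along the tool. I'll back off, raise the tip to z≈60 and approach again.

Call:
{"fn": "jog_arm", "kwargs": {
  "plan": [
    {"dx": -0.0046,"dy": 0.0006,"dz": -0.0019,"spin": 0},
    {"dx": 0.0028,"dy": 0.0002,"dz": -0.007,"spin": 0},
    {"dx": 0.0028,"dy": 0.0002,"dz": -0.007,"spin": 0},
    {"dx": 0,"dy": 0,"dz": 0,"spin": 0}
  ]
}}

```text
clock: 12.85
eef_pos: [502.8, -186.7, 62.8]
orientation: [178.1, -22.4, -20.9]
force: [-0.9, 0.8, 0.1]
opening: 0.3
finger_force: 0.0
```

Call:
{"fn": "jog_arm", "kwargs": {
  "plan": [
    {"dx": 0.0037,"dy": -0.0005,"dz": 0.0015,"spin": 0},
    {"dx": 0.0018,"dy": -0.0002,"dz": 0.0007,"spin": 0},
    {"dx": 0,"dy": 0,"dz": 0,"spin": 0}
  ]
}}

```text
clock: 13.22
eef_pos: [507.6, -187.8, 61.5]
orientation: [178.1, -22.2, -20.9]
force: [-0.5, -0.1, -0.6]
opening: 0.2
finger_force: 0.0
```

Call:
{"fn": "jog_arm", "kwargs": {
  "plan": [
    {"dx": 0.0018,"dy": -0.0002,"dz": 0.0007,"spin": 0},
    {"dx": 0,"dy": 0,"dz": 0,"spin": 0}
  ]
}}

```text
clock: 13.48
eef_pos: [509.4, -188.4, 61.7]
orientation: [178.1, -22.2, -20.9]
force: [-1.3, 0.9, -0.2]
opening: 0.6
finger_force: 0.0
```

Call:
{"fn": "jog_arm", "kwargs": {
  "plan": [
    {"dx": 0.0018,"dy": -0.0002,"dz": 0.0007,"spin": 0},
    {"dx": 0,"dy": 0,"dz": 0,"spin": 0}
  ]
}}

```text
clock: 13.72
eef_pos: [511.3, -189.0, 61.8]
orientation: [178.1, -22.2, -20.9]
force: [0.3, 0.3, 0.0]
opening: 0.0
finger_force: 0.0
```

Call:
{"fn": "jog_arm", "kwargs": {
  "plan": [
    {"dx": 0.0018,"dy": -0.0002,"dz": 0.0007,"spin": 0},
    {"dx": 0,"dy": 0,"dz": 0,"spin": 0}
  ]
}}

```text
clock: 13.98
eef_pos: [513.2, -189.5, 61.8]
orientation: [178.1, -22.2, -20.9]
force: [-0.7, -0.1, -0.6]
opening: 0.3
finger_force: 0.0
```

Call:
{"fn": "jog_arm", "kwargs": {
  "plan": [
    {"dx": 0.0019,"dy": 0.0001,"dz": -0.0046,"spin": 0},
    {"dx": 0.0019,"dy": 0.0001,"dz": -0.0046,"spin": 0},
    {"dx": 0.0019,"dy": 0.0001,"dz": -0.0046,"spin": 0},
    {"dx": 0,"dy": 0,"dz": 0,"spin": 0}
  ]
}}

```text
clock: 14.48
eef_pos: [513.5, -189.6, 77.4]
orientation: [178.1, -22.3, -20.9]
force: [0.1, 0.3, 0.0]
opening: 0.5
finger_force: 0.0
```

```bash
cat > lid.py <<'E'
from h import *
# difference of the current pictures against the first ones, lid region only
for n,(r0,r1,c0,c1) in(('top',(200,275,360,430)),('side',(135,215,310,395))):
    a=cv2.imread(f'pics/{n}0.png');b=manip.camera(n)[...,::-1].copy();cv2.imwrite(f'pics/{n}c.png',b)
    f=lambda i:cv2.inRange(cv2.cvtColor(i,cv2.COLOR_BGR2HSV),(100,110,30),(125,255,255))[r0:r1,c0:c1]>0
    A,B=f(a),f(b); print(n,'blue px before/now',A.sum(),B.sum(),'new blue',(B&~A).sum(),'new-blue centroid',(np.argwhere(B&~A).mean(0)+[r0,c0]).round() if (B&~A).any() else '')
E
python3 st.py|head -1; python3 lid.py
```

```text
14.475 j [  34.    19.   -23.   128.6   46.4   16.6 -140.6] p [ 513.5 -189.6   77.4] F [0.1 0.3 0. ]
top blue px before/now 2761 2599 new blue 70 new-blue centroid [219. 408.]
side blue px before/now 2350 1894 new blue 51 new-blue centroid [151. 330.]
```

```bash
cat > ang.py <<'E'
from h import *
import sys
from scipy.optimize import minimize
from scipy.spatial import ConvexHull
def box(x0,x1,y,z0,z1): return np.array([[x,s*y,z] for x in(x0,x1) for s in(-1,1) for z in(z0,z1)],float)
B=[box(-57,57,62,80.5,90.5),box(-88,-57,60,80.5,83.5)]
def blue(im,n):
    m=cv2.inRange(cv2.cvtColor(im,cv2.COLOR_BGR2HSV),(100,110,25),(125,255,255)); w=np.zeros_like(m)
    r=(150,300,340,470) if n=='top' else (60,225,270,420); w[r[0]:r[1],r[2]:r[3]]=m[r[0]:r[1],r[2]:r[3]]
    return w
def render(n,v,th):
    x,y,a=v; c,s=np.cos(a),np.sin(a); R=np.array([[c,-s,0],[s,c,0],[0,0,1]])
    Q=np.array([[np.cos(th),0,np.sin(th)],[0,1,0],[-np.sin(th),0,np.cos(th)]]); h=np.array([60,0,70.5])
    r=np.zeros((960,1280),np.uint8)
    for b in B:
        p=proj(n,((b-h)@Q.T+h)@R.T+[x,y,0]); hl=p[ConvexHull(p).vertices]
        cv2.fillPoly(r,[np.round((hl*2+.5)*16).astype(np.int32)],255,shift=4)
    return r
def cost(n,m,v,th,occ=None):
    d=cv2.absdiff(render(n,v,th),m)
    if occ is not None: d[occ>0]=0
    return d.sum()/m.sum()
def pose(n):
    m=cv2.resize(blue(cv2.imread(f'pics/{n}0.png'),n),(1280,960)); x0=np.array([587,-203,-.25])
    return minimize(lambda v:cost(n,m,v,0),x0,method='Nelder-Mead',options=dict(initial_simplex=x0+np.vstack([np.zeros(3),np.diag([12,12,.1])])))
if __name__=='__main__':
    for n in('top','side'):
        r=pose(n); im=manip.camera(n)[...,::-1].copy(); m=cv2.resize(blue(im,n),(1280,960))
        dark=(im.max(2)<70).astype(np.uint8)*255; dark[m[::2,::2]>0]=0
        # arm occlusion: hull-ish dilation of what changed and is not blue
        ch=(cv2.absdiff(im,cv2.imread(f'pics/{n}0.png')).max(2)>25)&(m[::2,::2]==0); occ=cv2.resize(cv2.dilate(ch.astype(np.uint8),np.ones((3,3))),(1280,960),interpolation=cv2.INTER_NEAREST)
        ths=np.radians(np.arange(0,116,2.5)); cs=[cost(n,m,r.x,t,occ) for t in ths]; k=np.argsort(cs)[:4]
        print(n,r.x.round(2),round(r.fun,3),'lid deg',np.degrees(ths[k]),np.round(np.array(cs)[k],3),'shut',round(cs[0],3))
E
python3 ang.py
```

```text
top [ 5.8652e+02 -2.0080e+02 -2.7000e-01] 0.088 lid deg [0.  2.5 5.  7.5] [0.024 0.03  0.036 0.042] shut 0.024
side [ 5.8828e+02 -2.0246e+02 -2.4000e-01] 0.155 lid deg [0.  2.5 5.  7.5] [0.066 0.072 0.106 0.159] shut 0.066
```

```bash
python3 - <<'E'
from h import *
from scipy.spatial.transform import Rotation as Ro
np.set_printoptions(precision=1,suppress=True)
p=np.array([502.5,-187.8,45.2]);R=Ro.from_euler('xyz',[177.9,-21.9,-20.9],degrees=True).as_matrix()
for y in(-94.5,94.5):
  for x in(-37.5,37.5):
    X=R@[x,y,-88]+p; t=(proj('top',X)[0]-[345,225]+.5)*4; s=(proj('side',X)[0]-[310,140]+.5)*400/110+[0,280]
    print(x,y,X,'ov top',t,'ov side',s)
s=manip.get_state(); print(s['effort'])
E
```

```text
-37.5 -94.5 [475.4 -72.9 109.6] ov top [ 13.8 216. ] ov side [255.  531.2]
37.5 -94.5 [540.4 -97.7 137.6] ov top [ 57.8 100.5] ov side [164.2 438.7]
-37.5 94.5 [ 405.6 -248.4  116. ] ov top [314.3 332.7] ov side [448.7 352.1]
37.5 94.5 [ 470.6 -273.3  144. ] ov top [363.  217.6] ov side [362.5 265.9]
[  0.1 -34.8  -2.7 -16.7   0.3  -0.8  -0. ]
```

```bash
python3 - <<'E'
from h import *
from scipy.spatial.transform import Rotation as Ro
np.set_printoptions(precision=1,suppress=True)
p=np.array([205.6,-616.6,186.2]);R=Ro.from_euler('xyz',[180,0,18.4],degrees=True).as_matrix()
im=cv2.imread('pics/side0.png')[0:60,530:630]; t=cv2.imread('pics/top0.png')[370:450,570:640]
a=cv2.resize(im,(800,480),interpolation=cv2.INTER_CUBIC)[:, :560]
for X,c in [((x,y,z),(0,0,255) if z==0 else (0,255,0)) for x in(-10,10) for y in(-64,-46,46,64) for z in(0,-30)]:
    q=(proj('side',R@X+p)[0]-[530,0]+.5)*8; cv2.circle(a,tuple(int(v) for v in q),3,c,-1)
q=manip.get_state()
# current side view beside it, with tip corners at 0 (red) and 30 mm back (green)
P_=q['eef_pos'];R2=Ro.from_euler('xyz',q['orientation'],degrees=True).as_matrix()
b=manip.camera('side')[100:220,330:430,::-1].copy(); b=cv2.resize(b,(400,480),interpolation=cv2.INTER_CUBIC)
for X,c in [((x,y,z),(0,0,255) if z==0 else (0,255,0)) for x in(-10,10) for y in(-18,18) for z in(0,-30)]:
    k=(proj('side',R2@X+P_)[0]-[330,100]+.5)*4; cv2.circle(b,tuple(int(v) for v in k),3,c,-1)
cv2.imwrite('pics/tip.png',np.hstack([a[:,:400],b]))
E
```

```text
(no output)
```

View pics/tip.png

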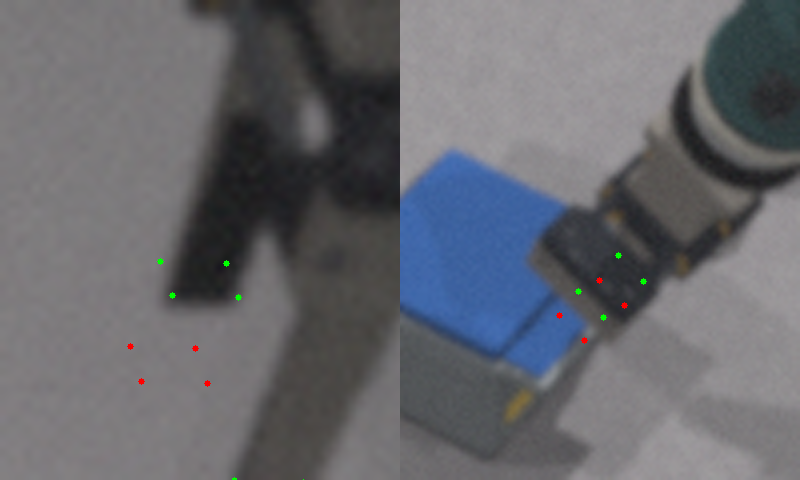

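The last crop shows the real finger end sits about 28 mm short of the reported TCP. That explains why the earlier lifts missed: the tip was above the lip, not under it. I'll back off and go about 28 mm lower.

Call:
{"fn": "jog_arm", "kwargs": {
  "plan": [
    {"dx": -0.011,"dy": 0.0014,"dz": -0.0045,"spin": 0},
    {"dx": -0.011,"dy": 0.0014,"dz": -0.0045,"spin": 0},
    {"dx": -0.0038,"dy": -0.0003,"dz": 0.0093,"spin": 0},
    {"dx": -0.0038,"dy": -0.0003,"dz": 0.0093,"spin": 0},
    {"dx": -0.0038,"dy": -0.0003,"dz": 0.0093,"spin": 0},
    {"dx": 0,"dy": 0,"dz": 0,"spin": 0}
  ]
}}

```text
clock: 15.48
eef_pos: [488.8, -182.7, 46.0]
orientation: [178.0, -22.1, -20.8]
force: [0.0, -0.1, -0.3]
opening: 0.1
finger_force: 0.0
```

```bash
python3 st.py|head -6
```

```text
15.475 j [  25.8   19.9  -13.7  133.    58.8   10.9 -154. ] p [ 488.8 -182.7   46. ] F [ 0.  -0.1 -0.3]
[[ 0.866 -0.368  0.339]
 [-0.33  -0.929 -0.166]
 [ 0.377  0.032 -0.926]]
tilt 22.203464889383387 az -26.087515245222125 x az -20.84516980566867
T [ 0.254  0.295 -0.016]
```

Call:
{"fn": "jog_arm", "kwargs": {
  "plan": [
    {"dx": -0.0023,"dy": -0.0002,"dz": 0.006,"spin": 0},
    {"dx": -0.0023,"dy": -0.0002,"dz": 0.006,"spin": 0},
    {"dx": -0.0023,"dy": -0.0002,"dz": 0.006,"spin": 0},
    {"dx": 0,"dy": 0,"dz": 0,"spin": 0}
  ]
}}

```text
clock: 15.98
eef_pos: [490.1, -183.3, 27.7]
orientation: [178.1, -22.2, -20.9]
force: [-0.3, -1.1, -1.3]
opening: 0.7
finger_force: 0.0
```

```bash
python3 st.py|head -5
```

```text
15.975 j [  22.    22.2   -9.4  133.5   71.7    8.5 -167.3] p [ 490.1 -183.3   27.7] F [-0.3 -1.1 -1.3]
[[ 0.865 -0.369  0.34 ]
 [-0.33  -0.929 -0.166]
 [ 0.377  0.031 -0.925]]
tilt 22.258356765413854 az -26.051474336957494 x az -20.907766673102685
```

Call:
{"fn": "jog_arm", "kwargs": {
  "plan": [
    {"dx": 0.0046,"dy": -0.0006,"dz": 0.0019,"spin": 0},
    {"dx": 0.0046,"dy": -0.0006,"dz": 0.0019,"spin": 0},
    {"dx": 0.0046,"dy": -0.0006,"dz": 0.0019,"spin": 0},
    {"dx": 0,"dy": 0,"dz": 0,"spin": 0}
  ]
}}

```text
clock: 16.48
eef_pos: [505.6, -187.5, 27.6]
orientation: [178.1, -22.2, -20.9]
force: [-0.1, 1.1, -0.2]
opening: 0.4
finger_force: 0.0
```

Call:
{"fn": "jog_arm", "kwargs": {
  "plan": [
    {"dx": 0.0018,"dy": -0.0002,"dz": 0.0007,"spin": 0},
    {"dx": 0,"dy": 0,"dz": 0,"spin": 0}
  ]
}}

```text
clock: 16.73
eef_pos: [506.7, -187.8, 27.4]
orientation: [178.1, -22.2, -20.9]
force: [-0.1, 0.3, -1.0]
opening: 0.4
finger_force: 0.1
```

Call:
{"fn": "jog_arm", "kwargs": {
  "plan": [
    {"dx": 0.0028,"dy": 0.0001,"dz": -0.0053,"spin": 0},
    {"dx": 0.0028,"dy": 0.0001,"dz": -0.0053,"spin": 0},
    {"dx": 0.0028,"dy": 0.0001,"dz": -0.0053,"spin": 0},
    {"dx": 0.0028,"dy": 0.0001,"dz": -0.0053,"spin": 0},
    {"dx": 0,"dy": 0,"dz": 0,"spin": 0}
  ]
}}

```text
clock: 17.35
eef_pos: [508.2, -188.3, 51.1]
orientation: [178.0, -22.1, -20.9]
force: [-2.8, 0.7, -1.1]
opening: 0.6
finger_force: 1.2
```

```bash
python3 st.py|head -5; python3 ang.py
```

```text
17.35 j [  31.6   21.5  -20.4  130.    57.8   14.1 -152. ] p [ 508.2 -188.3   51.1] F [-2.8  0.7 -1.1]
[[ 0.865 -0.369  0.339]
 [-0.331 -0.929 -0.166]
 [ 0.377  0.032 -0.926]]
tilt 22.211593892545267 az -26.12355900150202 x az -20.929459527861596
top [ 5.8652e+02 -2.0080e+02 -2.7000e-01] 0.088 lid deg [2.5 5.  0.  7.5] [0.017 0.018 0.02  0.02 ] shut 0.02
side [ 5.8828e+02 -2.0246e+02 -2.4000e-01] 0.155 lid deg [2.5 7.5 5.  0. ] [0.021 0.021 0.023 0.025] shut 0.025
```

Call:
{"fn": "jog_arm", "kwargs": {
  "plan": [
    {"dx": 0.0052,"dy": 0,"dz": -0.0065,"spin": 0},
    {"dx": 0.0052,"dy": 0,"dz": -0.0065,"spin": 0},
    {"dx": 0.0052,"dy": 0,"dz": -0.0065,"spin": 0},
    {"dx": 0.0052,"dy": 0,"dz": -0.0065,"spin": 0},
    {"dx": 0.0052,"dy": 0,"dz": -0.0065,"spin": 0}
  ]
}}

```text
clock: 18.08
eef_pos: [519.7, -191.3, 90.8]
orientation: [178.0, -22.1, -20.9]
force: [-1.3, -0.0, -1.3]
opening: 0.2
finger_force: 0.8
```

```bash
python3 st.py|head -5; python3 ang.py
```

```text
18.075 j [  40.3   19.1  -30.1  126.8   45.7   20.1 -139. ] p [ 519.7 -191.3   90.8] F [-1.3 -0.  -1.3]
[[ 0.866 -0.368  0.339]
 [-0.33  -0.929 -0.166]
 [ 0.376  0.032 -0.926]]
tilt 22.171982553444646 az -26.136570709324463 x az -20.885015995175873
top [ 5.8652e+02 -2.0080e+02 -2.7000e-01] 0.088 lid deg [20.  22.5 17.5 25. ] [0.026 0.027 0.031 0.035] shut 0.09
side [ 5.8828e+02 -2.0246e+02 -2.4000e-01] 0.155 lid deg [22.5 25.  20.  17.5] [0.008 0.009 0.009 0.017] shut 0.111
```

Call:
{"fn": "jog_arm", "kwargs": {
  "plan": [
    {"dx": 0.0076,"dy": -0.0003,"dz": -0.0055,"spin": 0},
    {"dx": 0.0076,"dy": -0.0003,"dz": -0.0055,"spin": 0},
    {"dx": 0.0076,"dy": -0.0003,"dz": -0.0055,"spin": 0},
    {"dx": 0.0076,"dy": -0.0003,"dz": -0.0055,"spin": 0},
    {"dx": 0.0076,"dy": -0.0003,"dz": -0.0055,"spin": 0}
  ]
}}

```text
clock: 18.8
eef_pos: [545.4, -198.4, 131.9]
orientation: [178.1, -22.2, -20.9]
force: [0.2, -0.2, 0.0]
opening: 0.4
finger_force: 0.3
```

Call:
{"fn": "jog_arm", "kwargs": {
  "plan": [
    {"dx": 0.0087,"dy": -0.0006,"dz": -0.0029,"spin": 0},
    {"dx": 0.0087,"dy": -0.0006,"dz": -0.0029,"spin": 0},
    {"dx": 0.0087,"dy": -0.0006,"dz": -0.0029,"spin": 0},
    {"dx": 0.0087,"dy": -0.0006,"dz": -0.0029,"spin": 0},
    {"dx": 0.0087,"dy": -0.0006,"dz": -0.0029,"spin": 0}
  ]
}}

```text
clock: 19.42
eef_pos: [579.0, -207.4, 161.1]
orientation: [178.1, -22.2, -20.9]
force: [0.4, -0.2, -0.7]
opening: 0.2
finger_force: 0.2
```

```bash
python3 st.py|head -5; python3 ang.py
```

```text
19.425 j [  46.6   19.1  -38.2  115.9   34.2   31.1 -125.9] p [ 579.  -207.4  161.1] F [ 0.4 -0.2 -0.7]
[[ 0.865 -0.369  0.341]
 [-0.33  -0.929 -0.166]
 [ 0.378  0.031 -0.925]]
tilt 22.27385625226895 az -26.01130157201245 x az -20.90495037302585
top [ 5.8652e+02 -2.0080e+02 -2.7000e-01] 0.088 lid deg [55.  57.5 62.5 60. ] [0.057 0.058 0.058 0.058] shut 0.409
side [ 5.8828e+02 -2.0246e+02 -2.4000e-01] 0.155 lid deg [62.5 57.5 60.  55. ] [0.148 0.172 0.172 0.182] shut 0.675
```

Call:
{"fn": "jog_arm", "kwargs": {
  "plan": [
    {"dx": 0.0081,"dy": -0.0008,"dz": 0.0007,"spin": 0},
    {"dx": 0.0081,"dy": -0.0008,"dz": 0.0007,"spin": 0},
    {"dx": 0.0081,"dy": -0.0008,"dz": 0.0007,"spin": 0},
    {"dx": 0.0081,"dy": -0.0008,"dz": 0.0007,"spin": 0},
    {"dx": 0.0081,"dy": -0.0008,"dz": 0.0007,"spin": 0}
  ]
}}

```text
clock: 20.15
eef_pos: [616.7, -217.6, 172.9]
orientation: [178.1, -22.2, -20.9]
force: [0.1, 0.6, -1.4]
opening: 0.6
finger_force: 0.1
```

Call:
{"fn": "jog_arm", "kwargs": {
  "plan": [
    {"dx": 0.0077,"dy": -0.001,"dz": 0.0031,"spin": 0},
    {"dx": 0.0077,"dy": -0.001,"dz": 0.0031,"spin": 0},
    {"dx": 0.0077,"dy": -0.001,"dz": 0.0031,"spin": 0},
    {"dx": 0.0077,"dy": -0.001,"dz": 0.0031,"spin": 0},
    {"dx": 0.0077,"dy": -0.001,"dz": 0.0031,"spin": 0}
  ]
}}

```text
clock: 20.78
eef_pos: [657.2, -228.3, 172.8]
orientation: [178.1, -22.2, -20.9]
force: [-0.0, 0.4, 0.1]
opening: 0.6
finger_force: 0.0
```

```bash
python3 st.py|head -5; python3 ang.py
```

```text
20.775 j [  42.9   26.   -36.8  104.8   35.8   36.7 -125.2] p [ 657.2 -228.3  172.8] F [-0.   0.4  0.1]
[[ 0.865 -0.369  0.341]
 [-0.33  -0.929 -0.166]
 [ 0.378  0.031 -0.925]]
tilt 22.276643528978152 az -26.030203122093614 x az -20.904295594791154
top [ 5.8652e+02 -2.0080e+02 -2.7000e-01] 0.088 lid deg [115.    0.   92.5  95. ] [inf inf inf inf] shut inf
side [ 5.8828e+02 -2.0246e+02 -2.4000e-01] 0.155 lid deg [97.5 92.5 95.  90. ] [0.   0.   0.   0.25] shut 37.0ang.py:22: RuntimeWarning: divide by zero encountered in scalar divide
  return d.sum()/m.sum()
ang.py:22: RuntimeWarning: invalid value encountered in scalar divide
  return d.sum()/m.sum()
```

Call:
{"fn": "jog_arm", "kwargs": {
  "plan": [
    {"dx": 0.0067,"dy": -0.001,"dz": 0.0047,"spin": 0},
    {"dx": 0.0067,"dy": -0.001,"dz": 0.0047,"spin": 0},
    {"dx": 0.0067,"dy": -0.001,"dz": 0.0047,"spin": 0},
    {"dx": 0.0067,"dy": -0.001,"dz": 0.0047,"spin": 0},
    {"dx": 0,"dy": 0,"dz": 0,"spin": 0},
    {"dx": 0,"dy": 0,"dz": 0,"spin": 0},
    {"dx": 0,"dy": 0,"dz": 0,"spin": 0},
    {"dx": 0,"dy": 0,"dz": 0,"spin": 0}
  ]
}}

```text
clock: 21.88
eef_pos: [687.6, -236.5, 165.6]
orientation: [178.0, -22.2, -20.9]
force: [0.1, 1.0, -0.7]
opening: 0.5
finger_force: 0.0
```

Call:
{"fn": "jog_arm", "kwargs": {
  "plan": [
    {"dx": -0.01,"dy": 0.001,"dz": -0.004,"spin": 0},
    {"dx": -0.02,"dy": 0.0025,"dz": -0.008,"spin": 0},
    {"dx": -0.02,"dy": 0.0025,"dz": -0.008,"spin": 0},
    {"dx": -0.02,"dy": 0.0025,"dz": -0.008,"spin": 0},
    {"dx": 0,"dy": 0,"dz": 0,"spin": 0}
  ]
}}

```text
clock: 22.5
eef_pos: [612.9, -216.4, 165.2]
orientation: [178.0, -22.2, -20.9]
force: [0.6, -0.1, 0.4]
opening: 0.3
finger_force: 0.0
```

```bash
python3 st.py|head -5; python3 - <<'E'
from h import *
for n in('top','side'):
    im=manip.camera(n); cv2.imwrite(f'pics/{n}o.png',im[...,::-1])
r={}
for t in('button_top','lid_lip','lid_hinge','case','plain_case','drops','cup','jar'):
    for n in('top','side'): r[n]=[(round(d['p'],2),np.round(d['position'][::-1],1)) for d in manip.pinpoint(n,t)][:2]
    print(t,r['top'],r['side'],tri(r['top'][0][1],r['side'][0][1]) if r['top'] and r['side'] else '')
# red blob
for n in('top','side'):
    im=cv2.imread(f'pics/{n}o.png'); h=cv2.cvtColor(im,cv2.COLOR_BGR2HSV)
    m=cv2.inRange(h,(0,130,60),(9,255,255))|cv2.inRange(h,(172,130,60),(180,255,255))
    k,l,st,c=cv2.connectedComponentsWithStats(m); print(n,[(st[i].tolist(),c[i].round(1).tolist()) for i in range(1,k) if st[i,4]>12])
E
```

```text
22.5 j [  44.9   22.2  -37.5  111.2   35.3   33.5 -126.1] p [ 612.9 -216.4  165.2] F [ 0.6 -0.1  0.4]
[[ 0.865 -0.369  0.34 ]
 [-0.33  -0.929 -0.167]
 [ 0.377  0.033 -0.925]]
tilt 22.256420523805375 az -26.216057911502176 x az -20.872269714594154
button_top [(0.32, array([312.6, 217. ]))] [(0.45, array([352.7, 174.9])), (0.29, array([348.1, 189.9]))] (array([551.42904292,   8.33070953, 280.12888912]), np.float64(70.02683749399533))
lid_lip [(0.6, array([418.5, 173.6]))] [(0.94, array([306.7, 105. ]))] (array([ 704.16802325, -232.87975111,  193.9962619 ]), np.float64(7.527702339685465))
lid_hinge [(0.59, array([404.1, 210.5]))] [(0.71, array([325.9, 156.6]))] (array([ 649.29805839, -219.19755309,   66.37094182]), np.float64(3.2581027268555265))
case [(0.66, array([392.7, 240.9]))] [(0.75, array([347.3, 185.7]))] (array([ 583.20420434, -196.0226334 ,   14.06439121]), np.float64(1.867520843518547))
plain_case [(0.74, array([396. , 238.3])), (0.62, array([243.6, 247.9]))] [(0.73, array([290.4, 326.6])), (0.51, array([288.3, 244. ]))] (array([  810.22435284,  -376.36109338, -1099.71503487]), np.float64(48.609136589873366))
drops [(0.46, array([310.9, 216.3]))] [(0.82, array([288.3, 245.4]))] (array([648.46338503,  16.2452671 ,  10.75531757]), np.float64(0.24026489956600744))
cup [(0.72, array([478.4, 280.3]))] [(0.89, array([413.1, 140.9]))] (array([ 480.96243975, -420.97421613,   -3.84752944]), np.float64(0.4628776762645151))
jar [(0.71, array([157.3, 267.4]))] [(0.65, array([266.9, 433.8])), (0.48, array([291.3, 327. ]))] (array([521.12021685, 415.88831623,   1.382869  ]), np.float64(11.65638295083114))
top [([313, 207, 6, 7, 31], [315.2, 210.0])]
side [([347, 167, 14, 13, 135], [353.6, 173.1]), ([285, 222, 6, 8, 39], [287.6, 225.3])]
```

Call:
{"fn": "jog_arm", "kwargs": {
  "plan": [
    {"dx": -0.04,"dy": 0.005,"dz": -0.016,"spin": 0},
    {"dx": -0.04,"dy": 0.005,"dz": -0.016,"spin": 0},
    {"dx": -0.02,"dy": 0.0025,"dz": -0.028,"spin": 0},
    {"dx": 0,"dy": 0,"dz": 0,"spin": 0}
  ]
}}

```text
clock: 23.9
eef_pos: [502.3, -185.6, 184.5]
orientation: [177.9, -22.3, -20.9]
force: [0.6, -0.5, 0.3]
opening: 0.2
finger_force: 0.0
```

```bash
python3 st.py|head -5; python3 - <<'E'
from h import *
for n in('top','side'):
    im=manip.camera(n)[...,::-1].copy(); cv2.imwrite(f'pics/{n}o.png',im)
    print(n,[(round(d['p'],2),np.round(d['position'][::-1],1)) for d in manip.pinpoint(n,'button_top')][:2])
    h=cv2.cvtColor(im,cv2.COLOR_BGR2HSV)
    m=cv2.inRange(h,(0,110,50),(10,255,255))|cv2.inRange(h,(170,110,50),(180,255,255))
    k,l,st,c=cv2.connectedComponentsWithStats(m); b=[(st[i].tolist(),c[i].round(1).tolist()) for i in range(1,k) if st[i,4]>12]
    print(n,b,[atz(n,x[1],65).round(1) for x in b], proj(n,[570,-197.5,65]))
E
```

```text
23.9 j [  55.7    8.9  -44.8  124.1   23.7   29.7 -117.4] p [ 502.3 -185.6  184.5] F [ 0.6 -0.5  0.3]
[[ 0.864 -0.369  0.342]
 [-0.33  -0.929 -0.169]
 [ 0.38   0.034 -0.924]]
tilt 22.416596309227973 az -26.35774752185214 x az -20.8925296313801
top [(0.46, array([395.9, 240.2]))]
top [([313, 207, 6, 7, 35], [315.3, 210.1]), ([390, 236, 13, 13, 134], [396.0, 242.2])] [array([652.3,   4.6,  65. ]), array([ 570.2, -196.6,   65. ])] [[396.35653778 242.29074947]]
side [(0.57, array([353.3, 173.7]))]
side [([347, 167, 15, 13, 150], [353.6, 173.1]), ([285, 222, 7, 8, 44], [287.6, 225.4])] [array([ 570.3, -192.8,   65. ]), array([653.2,   4.7,  65. ])] [[354.35512625 171.750825  ]]
```

Call:
{"fn": "jog_arm", "kwargs": {
  "plan": [
    {"dx": 0.0106,"dy": -0.0045,"dz": 0.031,"spin": 0},
    {"dx": 0.0106,"dy": -0.0045,"dz": 0.031,"spin": 0},
    {"dx": 0.0106,"dy": -0.0045,"dz": 0.031,"spin": 0},
    {"dx": 0.0106,"dy": -0.0045,"dz": 0.031,"spin": 0},
    {"dx": 0,"dy": 0,"dz": 0,"spin": 0}
  ]
}}

```text
clock: 24.72
eef_pos: [588.7, -202.0, 80.7]
orientation: [178.1, -21.9, -20.9]
force: [-0.1, 0.4, -0.4]
opening: 0.7
finger_force: 0.0
```

Call:
{"fn": "jog_arm", "kwargs": {
  "plan": [
    {"dx": -0.0038,"dy": -0.0003,"dz": 0.0093,"spin": 0},
    {"dx": -0.0038,"dy": -0.0003,"dz": 0.0093,"spin": 0},
    {"dx": -0.0038,"dy": -0.0003,"dz": 0.0093,"spin": 0},
    {"dx": 0,"dy": 0,"dz": 0,"spin": 0}
  ]
}}

```text
clock: 25.22
eef_pos: [587.7, -203.1, 53.1]
orientation: [178.0, -22.1, -20.9]
force: [0.2, -0.0, -0.3]
opening: 0.4
finger_force: 0.0
```

```bash
python3 st.py|head -5;python3 - <<'E'
from h import *
im=manip.camera('side')
print(manip.pinpoint('side','lid_lip')[:1])
E
```

```text
25.225 j [  34.4   28.1  -25.5  119.4   53.7   20.5 -146.1] p [ 587.7 -203.1   53.1] F [ 0.2 -0.  -0.3]
[[ 0.865 -0.369  0.339]
 [-0.33  -0.929 -0.166]
 [ 0.377  0.032 -0.926]]
tilt 22.21212406257313 az -26.11542296489112 x az -20.892402047118537
[{'position': [103.6, 305.1], 'p': 0.91}]
```

Call:
{"fn": "jog_arm", "kwargs": {
  "plan": [
    {"dx": -0.0015,"dy": -0.0001,"dz": 0.0037,"spin": 0},
    {"dx": -0.0015,"dy": -0.0001,"dz": 0.0037,"spin": 0},
    {"dx": -0.0008,"dy": -0.0001,"dz": 0.0018,"spin": 0},
    {"dx": 0,"dy": 0,"dz": 0,"spin": 0}
  ]
}}

```text
clock: 25.82
eef_pos: [588.3, -203.2, 43.8]
orientation: [178.0, -22.2, -20.9]
force: [-0.6, -0.1, 2.1]
opening: 0.7
finger_force: 0.7
```

Call:
{"fn": "jog_arm", "kwargs": {
  "plan": [
    {"dx": -0.0008,"dy": -0.0001,"dz": 0.0018,"spin": 0},
    {"dx": 0,"dy": 0,"dz": 0,"spin": 0}
  ]
}}

```text
clock: 26.08
eef_pos: [588.4, -203.2, 42.0]
orientation: [178.0, -22.2, -20.9]
force: [-1.0, -0.1, 2.1]
opening: 0.5
finger_force: 1.2
```

Call:
{"fn": "jog_arm", "kwargs": {
  "plan": [
    {"dx": -0.0008,"dy": -0.0001,"dz": 0.0018,"spin": 0},
    {"dx": -0.0004,"dy": 0,"dz": 0.0009,"spin": 0},
    {"dx": 0,"dy": 0,"dz": 0,"spin": 0}
  ]
}}

```text
clock: 26.45
eef_pos: [588.4, -203.2, 39.1]
orientation: [178.0, -22.2, -20.9]
force: [-0.4, -1.0, 3.1]
opening: 0.3
finger_force: 1.9
```

Call:
{"fn": "jog_arm", "kwargs": {
  "plan": [
    {"dx": -0.0004,"dy": 0,"dz": 0.0009,"spin": 0},
    {"dx": 0,"dy": 0,"dz": 0,"spin": 0}
  ]
}}

```text
clock: 26.7
eef_pos: [588.4, -203.2, 38.1]
orientation: [178.1, -22.2, -20.9]
force: [-1.1, -0.8, 3.6]
opening: 0.2
finger_force: 2.1
```

Call:
{"fn": "jog_arm", "kwargs": {
  "plan": [
    {"dx": -0.0004,"dy": 0,"dz": 0.0009,"spin": 0},
    {"dx": 0,"dy": 0,"dz": 0,"spin": 0}
  ]
}}

```text
clock: 26.95
eef_pos: [588.5, -203.3, 37.7]
orientation: [178.0, -22.3, -20.9]
force: [-3.3, -0.8, 10.1]
opening: 0.3
finger_force: 4.6
```

Call:
{"fn": "jog_arm", "kwargs": {
  "plan": [
    {"dx": 0,"dy": 0,"dz": 0,"spin": 0},
    {"dx": 0.0038,"dy": 0.0003,"dz": -0.0093,"spin": 0},
    {"dx": 0.0076,"dy": 0.0006,"dz": -0.0186,"spin": 0},
    {"dx": 0.0076,"dy": 0.0006,"dz": -0.0186,"spin": 0},
    {"dx": 0.0076,"dy": 0.0006,"dz": -0.0186,"spin": 0},
    {"dx": 0,"dy": 0,"dz": -0.03,"spin": 0},
    {"dx": -0.02,"dy": 0.0025,"dz": -0.03,"spin": 0},
    {"dx": -0.03,"dy": 0.005,"dz": -0.03,"spin": 0},
    {"dx": -0.03,"dy": 0.005,"dz": -0.03,"spin": 0},
    {"dx": 0,"dy": 0,"dz": 0,"spin": 0},
    {"dx": 0,"dy": 0,"dz": 0,"spin": 0}
  ]
}}

```text
clock: 28.32
eef_pos: [474.0, -168.6, 188.6]
orientation: [178.1, -22.2, -20.9]
force: [0.7, -0.7, 1.2]
opening: 0.6
finger_force: 0.0
```

```bash
python3 st.py|head -1; python3 - <<'E'
from h import *
for n in('top','side'):
    im=manip.camera(n)[...,::-1].copy(); a=cv2.imread(f'pics/{n}o.png')
    h=cv2.cvtColor(im,cv2.COLOR_BGR2HSV)
    m=cv2.inRange(h,(0,110,50),(10,255,255))|cv2.inRange(h,(170,110,50),(180,255,255))
    k,l,st,c=cv2.connectedComponentsWithStats(m); print(n,[(st[i,4],c[i].round(1).tolist()) for i in range(1,k) if st[i,4]>12])
    for t in('lid_lip','case'): print(t,[np.round(d['position'][::-1],1) for d in manip.pinpoint(n,t)][:1])
    o=cv2.imread(f'pics/{n}0.png')
    for t in('drops','cup','jar','plain_case'): print(t,[np.round(d['position'][::-1],1) for d in manip.pinpoint(n,t)][:2])
E
```

```text
28.325 j [  60.6    4.6  -49.2  127.2   18.2   29.2 -113.4] p [ 474.  -168.6  188.6] F [ 0.7 -0.7  1.2]
top [(np.int32(36), [315.4, 210.0]), (np.int32(131), [396.0, 242.2])]
lid_lip [array([418.7, 178.5])]
case [array([395.5, 238.5])]
drops [array([313.3, 215.2])]
cup [array([478.8, 279.6])]
jar [array([155.7, 263.3])]
plain_case [array([243.3, 246. ]), array([477.6, 279.4])]
side [(np.int32(151), [353.6, 173.0]), (np.int32(44), [287.6, 225.4])]
lid_lip [array([303.7, 102.7])]
case [array([345.4, 187.2])]
drops [array([287.7, 246.7])]
cup [array([413.5, 143. ])]
jar []
plain_case [array([288.8, 322.6])]
```

The button is back up at the same pixels, the lid is lying open, and nothing else has moved, so I'm handing in.

```bash
python3 -c "
from plant import manip
print(manip.close_job())"
```

```text
the job is handed in; nothing more can be done
None
```

The job is handed in at about 30 s of the 50 s: the blue lid lies open and the red button was pressed to the bottom (10 N) and came back up, with no sign in the pictures that the case, the black-lidded case or the other things had moved; on one early try, though, the fingertip hit the lip's front with about 13 N and may have touched both halves of the lid.

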